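Load a printer circuit board under the spring clip of a soldering jig

TASK

Load the small circuit board into the soldering jig: with one fingertip press the long thumb bar of the spring clip down and keep it down, while the other fingertip pushes the board along its channel, beneath the raised clip, until it is fully home against the end stop. Then let the clip come down on the board and move clear. Only push the board, never lift or tip it, do not let the clip touch it before it is home, and leave the other things on the bench where they are.

Things in the scene. Friction and masses are not known exactly. Their poses are not given: they have to be found in the camera images.
- jig: Soldering jig, fixed to the bench. Grey base 180 x 145 x 12 mm; origin on the bench surface below the middle of the channel's width; z up, +x = the way the board is pushed, y to its left. In its frame (mm): aluminium bed, top z = 30, x -110 to 55, y -38 to 32; on it two guides, top z = 36, leave a channel 53 wide about y = 0, open at the -x end.
- end_stop (a point): Middle of the end stop's face across the channel, at the bed's height: jig (45, 0, 30) mm. The stop rises to z = 42 mm. Fully home, the board's front edge touches this face, and the point board_top is at jig x = +15 mm.
- bar_mid (a point): Centre of the upper face of the clip's thumb bar, a flat steel plate 105 mm long (jig x -105 to 0) and 45 mm wide, on a hinge pin along x at jig y = 50, z = 40 mm (posts to z = 45). At rest it slopes up outwards by 0.36 rad, outer edge at z = 58, this point at jig (-52, 73, 51) mm. Pressed fully down it is level, top z = 42, reaching y = 95, this point at (-52, 75, 42).
- jaw (a point): Underside of the clip's jaw lip (10 mm wide), over the channel's left edge, at rest at jig (27, 19, 33) mm, where it blocks the channel. The jaw spans jig x 18 to 36 mm, y 14 to 50. It rises as the thumb bar is pressed: underside at z = 38 mm resting on the board, about 43 fully open.
- clip (a joint): Opening angle of the spring clip, rad: 0 at rest (shut), grows as the thumb bar is pressed, stop at 0.36 (fully open). About 0.16 when resting on the board; above 0.22 the jaw is clear of it. The spring shuts it when released; fully open takes about 9 N at the middle of the bar's width, 5 N at its outer edge.
- board_top (a point): Centre of the green upper face of the loose circuit board: 60 mm (x) by 50 mm (y), 8 mm thick, about 0.09 kg (+-40 %). This point is 8 mm above its underside, 30 mm ahead of its rear edge. At the start it lies flat in the jig's channel, nearly square to it, 35 to 53 mm short of the end stop, its front edge not yet under the jaw.
- board: The same board; origin at the centre of its underside; x forwards to the end stop, z up. A white connector block stands on its rear (-x) edge: 44 mm wide (y), centred, 10 mm deep, rear face flush with the board's rear edge, top 24 mm above the underside (jig z = 54 mm): a face to push on.
- screwdriver: Bystander: screwdriver lying on the bench to the right (-y side) of the jig, 170 mm long; leave alone.
- parts_cup: Bystander: open grey plastic cup, 60 mm across, 50 mm high, on the bench beyond the end stop (+x side of the jig); origin at its underside; leave alone.
- gear: Bystander: black plastic stepped gear, 44 mm across, 24 mm high, on the bench beyond the end stop (+x side of the jig); origin at its underside; leave alone.
There are look-alikes about, which are no part of the job. Leave any blue or yellow look-alike of the board alone. Several things look just like the jig: the one meant starts farthest to the robot's right.

How it is judged:
On the way, in this order (a step that is already met when the one before it is completed fails the run):
1. the clip is held open by a finger on it (angle over 0.22 rad) before the board is under the jaw (value of joint clip above 0.22 rad and contact force between the fingers and clip above 0.5 N and x of board_top in the frame of jig below -0.012 m), for 0.2 s.
2. the board is home against the end stop (within 2.5 mm) while a finger still holds the clip open (value of joint clip above 0.22 rad and contact force between the fingers and clip above 0.5 N and x of board_top in the frame of jig above 0.0125 m), for 0.2 s.
At the end, for the whole second after the job is handed in: The board lies flat in the channel, within 2.5 mm of the end stop, at rest, with the clip's jaw down on it, pressing with over 1 N (clip angle 0.10 to 0.22 rad) (x of board_top in the frame of jig above 0.0125 m and z of board_top in the frame of jig between 0.036 and 0.04 m and angle between board_top's own z axis and vertical below 0.05 rad and value of joint clip between 0.1 and 0.22 rad and contact force between clip and board above 1 N and linear speed of board below 0.01 m/s); the robot touches nothing.
It fails at once if the board is lifted more than 8 mm off the bed (z of board_top in the frame of jig above 0.046 m).
It fails at once if the board is tipped (over 0.15 rad) (angle between board_top's own z axis and vertical above 0.15 rad).
It fails at once if the clip touches the board (over 1 N) before it is home (contact force between clip and board above 1 N and x of board_top in the frame of jig below 0.0115 m).
It fails at once if the screwdriver, the cup or the gear is moved more than 30 mm (distance of any of screwdriver, parts_cup, gear from where it was at the start of the episode above 0.03 m).
It also fails if it takes over 45 s, if anything falls off the work surface, if the arm or the gripper's body presses on something with over 40 N, if the wrist force passes 120 N, or if a joint passes its speed limit or range.

ROBOT

A 6-joint arm with a two-finger parallel gripper is mounted at the origin on the work surface. World frame = base frame: x ahead of the robot, y to its left, z up, the work surface at z = 0. Lengths are in m, angles in rad, forces in N, time in s.
With the tool pointing down it reaches from about 0.3 to 0.95 m from the base axis. Payload 3.1 kg.
Tool frame: the origin (TCP) lies midway between the tips of the shut fingers; the grasp point (between the pads) lies 19 mm behind it; z points along the fingers, y is the direction in which the jaws open and shut (so a half turn about z gives the same grasp; the last joint's range is limited). The gripper opens to 85 mm and grips with 20 to 120 N. Pads are 22 mm wide; open, the fingers measure 114 mm over their backs; the gripper's body (76 mm by 85 mm) begins 54 mm behind the grasp point. The pads swing forward as they close: fully open they stand 13 mm farther back than shut.
Start: joints at [1.105, 0.308, 1.634, -0, 1.2, -0.07], TCP at [0.241, 0.577, 0.231] pointing down, gripper open.
Joint ranges: [-3.06, 3.06], [-0.79, 1.96], [0.05, 2.63], [-1.19, 4.34], [0.05, 2.64], [-2.94, 2.94]. Speed limits (rad/s): [2.79, 2.79, 3.14, 3.14, 3.14, 3.14].

INTERFACE

Orientations are given as a rotation vector (axis times angle).
In Python, from cell import robot gives the robot as it stands. Calls block until the motion is done:
- robot.move_pose(position, orientation): joint-space move of the TCP to a pose.
- robot.servo_line(position, ori=None, velocity=0.15, stop_force=None): straight line of the TCP; ori=None keeps the orientation; velocity is the mean speed in m/s. With stop_force (N) it stops when the force on the tool has changed by that much, and returns True; else False.
- robot.move_j(angles): joint-space move.
- robot.gripper_to(opening, strength=None): finger opening in m; strength is the grip in N (None keeps the last); returns when the fingers have stopped.
- robot.dwell(seconds).
- robot.solve_ik(position, orientation): joint angles nearest the present ones, or None.
- robot.snapshot(name): name is "scene" or "top" or "wrist"; returns the picture (384x512x3 uint8, red, green, blue); there is no depth.
- robot.camera_model(name): a dict with "intrinsics" (3x3 intrinsics, pixels), "extrinsics" (4x4, takes a point from camera to world coordinates). Camera axes: x right, y down, z forward; pixel columns grow to the right and rows downward; lengths in m; the calibration is good to about 2 mm. A picture is of the moment at which its call begins: read the wrist's pose just before it. camera_model takes no time and is no camera call; for the wrist camera it gives the pose at the moment of the call.
A pose or a line that the arm cannot do raises robot.IKError and nothing moves.
- robot.close_job(): hands the job in, once; it reports no verdict.
Readings, each from a call of its own:
- robot.current_time_s(): time.
- robot.current_joints(): joint angles.
- robot.current_dq(): joint speeds.
- robot.current_joint_torque(): joint torques, N m.
- robot.current_position(): TCP position.
- robot.current_eef_rot(): TCP orientation.
- robot.current_force(): force on the tool from outside, world axes, zero at the start.
- robot.current_wrist_torque(): the same for the moment, N m.
- robot.current_grip_width(): finger opening in m.
Only numpy, scipy, OpenCV 4.12 (cv2) and the standard library are available. Lean on these libraries where they do the work, as an engineer would, in place of code of your own. Each camera call takes 0.05 s, during which the arm holds its last target. There are 200 camera calls.

## Working session

There is one attempt and no reset: what is moved stays moved. The work goes in short steps, each a Python script; the robot and the scene stay as the last script left them, time stands still between calls to the robot, and variables do not carry over. Pictures are saved under pics/ and viewed, about 8 in all and at most 12, crops included, and the job is handed in when it is done.

```bash
ls; mkdir -p pics
python3 - <<'E'
from cell import robot
import cv2,numpy as np
for n in("scene","top"):
    cv2.imwrite(f"pics/{n}0.png",robot.snapshot(n)[:,:,::-1]); m=robot.camera_model(n); print(n,np.round(m["intrinsics"],1).tolist(),np.round(m["extrinsics"],3).tolist())
print(robot.current_time_s(),robot.current_eef_rot())
E
```

```text
pics
scene [[386.2, 0.0, 256.0], [0.0, 386.2, 194.6], [0.0, 0.0, 1.0]] [[-0.326, 0.673, -0.664, 1.164], [0.945, 0.229, -0.233, 0.312], [-0.005, -0.703, -0.711, 0.771], [0.0, 0.0, 0.0, 1.0]]
top [[414.4, 0.0, 248.8], [0.0, 414.4, 194.5], [0.0, 0.0, 1.0]] [[-0.023, -0.989, 0.144, 0.365], [-1.0, 0.023, -0.003, 0.079], [0.0, -0.144, -0.99, 0.92], [0.0, 0.0, 0.0, 1.0]]
0.1 [-0.61755478 -3.07973551  0.00321358]
```

View pics/top0.png

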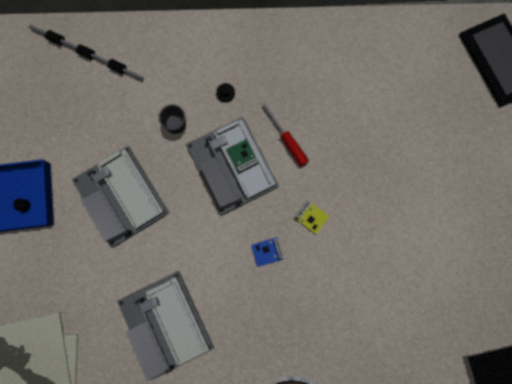

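View pics/scene0.png

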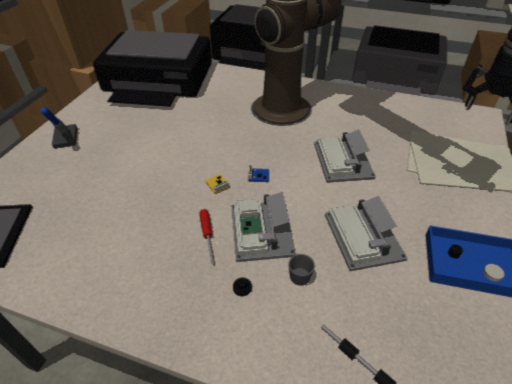

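The jigs are at top-view pixels (232,165), (120,195) and (165,325). The one farthest to the robot's right is (232,165), and it holds the green board at (242,153). The blue (267,251) and yellow (312,218) boards are look-alikes. I'll get a rough pose and then a close look.

```bash
cat > h.py <<'E'
from cell import robot
import cv2,numpy as np
from scipy.spatial.transform import Rotation as R
def cast(m,uv,z):
    K=np.array(m["intrinsics"]);T=np.array(m["extrinsics"])
    d=T[:3,:3]@np.linalg.inv(K)@np.array([uv[0],uv[1],1.]);o=T[:3,3]
    return o+d*(z-o[2])/d[2]
def ori(yaw): # tool down, tool y along jig +/-y
    return (R.from_euler('z',yaw)*R.from_euler('x',np.pi)).as_rotvec()
def snap(name,f):
    m=robot.camera_model(name);im=robot.snapshot(name)[:,:,::-1].copy();cv2.imwrite(f"pics/{f}.png",im);return m,im
E
python3 - <<'E'
from h import *
m=robot.camera_model("top")
P=[cast(m,p,.012) for p in[(187,142),(240,118),(277,187),(222,213)]]
for p in P:print(p.round(3))
d=(P[0]-P[3])+(P[1]-P[2]);yaw=np.arctan2(d[1],d[0]);print("yaw",yaw)
c=sum(P)/4;c[2]=.33
bd=cast(m,(242,153),.038);print(c,bd)
for y in(yaw,yaw+np.pi):
    print(y,robot.solve_ik(c,ori(y)))
R0=R.from_rotvec(robot.current_eef_rot());mw=robot.camera_model("wrist")
print(R0.inv().apply(np.array(mw["extrinsics"])[:3,3]-robot.current_position()), (R0.inv()*R.from_matrix(np.array(mw["extrinsics"])[:3,:3])).as_matrix().round(2), np.array(mw["intrinsics"]).round(0).tolist())
E
```

```text
[0.619 0.213 0.012]
[0.673 0.092 0.012]
[0.512 0.013 0.012]
[0.457 0.136 0.012]
yaw 0.44813917295298705
[0.56524534 0.11335595 0.33      ] [0.5846057  0.08881045 0.038     ]
0.44813917295298705 [ 1.22390377e-01  1.39918780e-01  1.63839758e+00 -4.44089210e-16
  1.36327629e+00  1.24504753e+00]
3.58973182654278 [ 0.12239038  0.13991878  1.63839758  0.          1.36327629 -1.89654512]
[ 0.07817912 -0.00068621 -0.14124291] [[ 0.   -0.95 -0.3 ]
 [ 1.    0.   -0.  ]
 [ 0.   -0.3   0.95]] [[346.0, 0.0, 259.0], [0.0, 346.0, 190.0], [0.0, 0.0, 1.0]]
```

Run:
```python
from h import *
robot.move_pose([.575,.105,.22],ori(.448))
m,im=snap("wrist","w1")
print(robot.current_time_s(),np.array(m["extrinsics"]).round(3).tolist())
```

```text
2.225 [[0.434, -0.858, -0.275, 0.645], [-0.901, -0.414, -0.132, 0.139], [-0.001, 0.305, -0.952, 0.361], [0.0, 0.0, 0.0, 1.0]]
```

View pics/w1.png

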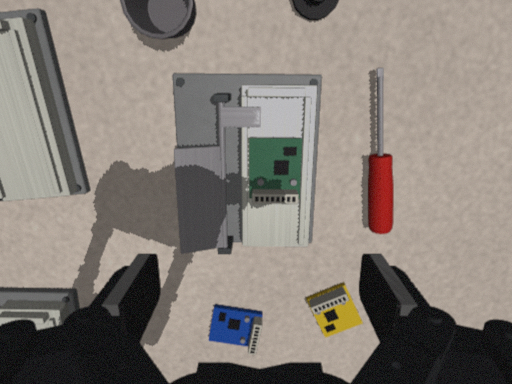

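The view shows the jig with its bed at columns 242–316 and rows 85–247. The green board is at (275,168) with its connector at (275,197), and the thumb bar is at (200,198). I'll view an enlarged crop to read off the edges.

Run:
```python
import cv2
im=cv2.imread("pics/w1.png")[66:262,165:331]
im=cv2.convertScaleAbs(im,alpha=1.1)
cv2.imwrite("pics/w1c.png",cv2.resize(im,None,fx=3,fy=3,interpolation=cv2.INTER_CUBIC))
im=cv2.imread("pics/w1.png");h=cv2.cvtColor(im,cv2.COLOR_BGR2HSV)
g=cv2.inRange(h,(65,80,30),(95,255,255));g[:, :220]=0;g[220:]=0
c=max(cv2.findContours(g,0,2)[0],key=cv2.contourArea);print(cv2.boundingRect(c),cv2.minAreaRect(c))
gray=cv2.cvtColor(im,cv2.COLOR_BGR2GRAY)
for r in(220,235):print(r,list(zip(range(234,318,1),gray[r,234:318])) if r==235 else '')
print([(r,int(gray[r,262])) for r in list(range(80,142))+list(range(238,254))])
```

```text
(250, 139, 52, 54) ((275.5, 165.5), (53.0, 51.0), 90.0)
220 
235 [(234, np.uint8(114)), (235, np.uint8(116)), (236, np.uint8(114)), (237, np.uint8(113)), (238, np.uint8(110)), (239, np.uint8(92)), (240, np.uint8(68)), (241, np.uint8(70)), (242, np.uint8(114)), (243, np.uint8(168)), (244, np.uint8(174)), (245, np.uint8(175)), (246, np.uint8(176)), (247, np.uint8(171)), (248, np.uint8(172)), (249, np.uint8(176)), (250, np.uint8(173)), (251, np.uint8(175)), (252, np.uint8(176)), (253, np.uint8(178)), (254, np.uint8(181)), (255, np.uint8(177)), (256, np.uint8(177)), (257, np.uint8(177)), (258, np.uint8(175)), (259, np.uint8(180)), (260, np.uint8(177)), (261, np.uint8(172)), (262, np.uint8(178)), (263, np.uint8(175)), (264, np.uint8(176)), (265, np.uint8(177)), (266, np.uint8(174)), (267, np.uint8(180)), (268, np.uint8(178)), (269, np.uint8(178)), (270, np.uint8(171)), (271, np.uint8(171)), (272, np.uint8(174)), (273, np.uint8(171)), (274, np.uint8(177)), (275, np.uint8(181)), (276, np.uint8(180)), (277, np.uint8(182)), (278, np.uint8(175)), (279, np.uint8(173)), (280, np.uint8(179)), (28
[... 1023 characters left out ...]
9, 187), (100, 184), (101, 186), (102, 186), (103, 190), (104, 188), (105, 184), (106, 186), (107, 189), (108, 185), (109, 185), (110, 186), (111, 188), (112, 185), (113, 186), (114, 187), (115, 187), (116, 186), (117, 185), (118, 184), (119, 187), (120, 185), (121, 186), (122, 186), (123, 187), (124, 188), (125, 186), (126, 188), (127, 186), (128, 186), (129, 184), (130, 185), (131, 184), (132, 186), (133, 186), (134, 186), (135, 185), (136, 174), (137, 132), (138, 86), (139, 84), (140, 81), (141, 87), (238, 176), (239, 173), (240, 175), (241, 174), (242, 172), (243, 173), (244, 175), (245, 172), (246, 168), (247, 168), (248, 167), (249, 171), (250, 167), (251, 171), (252, 169), (253, 167)]
```

View pics/w1c.png

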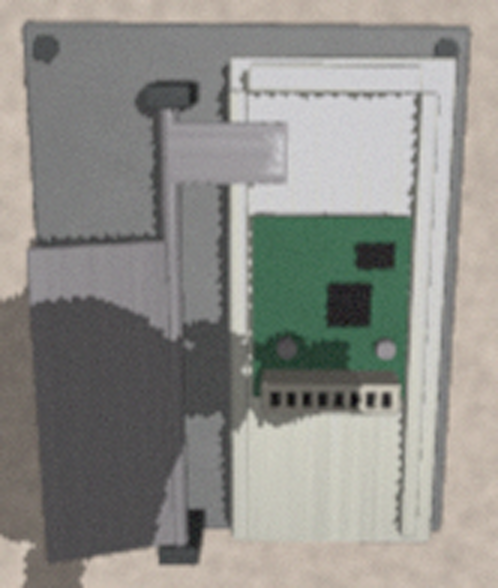

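The crop shows the stop edge at crop row ~94 (image row ~97), the bed's rear edge at row ~246, the channel's right guide edge from crop (415,95) to (402,530), and the connector's rear at crop row ~411. Next I'll compute the jig pose.

Run:
```python
from h import *
import re
# same wrist pose as w1
m=robot.camera_model("wrist")
p=lambda x,y,z:cast(m,(165+x/3,66+y/3),z)[:2]
a,b=p(415,95,.036),p(402,530,.036); yaw1=np.arctan2(*(a-b)[::-1])
a2,b2=p(231,60,.036),p(230,530,.036); yaw2=np.arctan2(*(a2-b2)[::-1])
c,d=p(27,25,.012),p(468,30,.012); yaw3=np.arctan2(*(c-d)[::-1])-np.pi/2
e,f=p(230,532,.03),p(428,541,.03)
yaw4=np.arctan2(*(e-f)[::-1])-np.pi/2
c,d=p(468,30,.012),p(443,530,.012);yaw5=np.arctan2(*(c-d)[::-1])
print("yaws",yaw1,yaw2,yaw3,yaw4,yaw5)
yaw=np.mean([yaw1,yaw2,yaw5,yaw3]);Ri=np.array([[np.cos(yaw),np.sin(yaw)],[-np.sin(yaw),np.cos(yaw)]])
q=lambda x,y,z:(Ri@p(x,y,z)).round(4)
print("yaw",yaw)
print("right inner y -26.5:",q(415,95,.036),q(402,530,.036))
print("left outer y 32:",q(231,60,.036),q(230,530,.036))
print("stop x45:",q(330,94,.042),q(330,94,.03))
print("rear x-110:",q(330,537,.03))
print("bar right x? outer corner rest z58 x0/-105:",q(30,243,.058),q(48,562,.058))
print("jaw x18..36,y14:",q(287,123,.04),q(287,183,.04))
print("board front:",q(330,215,.038),"sides",q(252,250,.038),q(411,250,.038))
print("conn rear top",q(330,388,.054),q(330,411,.054),q(330,411,.038))
```

```text
yaws 0.45753879860731017 0.4321226179475297 0.4387664163920455 0.3995769325455334 0.45136902707893906
yaw 0.4449492150064561
right inner y -26.5: [ 0.626  -0.1918] [ 0.4803 -0.1936]
left outer y 32: [ 0.636  -0.1361] [ 0.48   -0.1341]
stop x45: [ 0.6265 -0.1657] [ 0.6259 -0.1663]
rear x-110: [ 0.4745 -0.1691]
bar right x? outer corner rest z58 x0/-105: [ 0.5843 -0.0772] [ 0.4792 -0.0757]
jaw x18..36,y14: [ 0.6179 -0.153 ] [ 0.5999 -0.1531]
board front: [ 0.5898 -0.1666] sides [ 0.5786 -0.1422] [ 0.5788 -0.1923]
conn rear top [ 0.5382 -0.1669] [ 0.5305 -0.167 ] [ 0.5247 -0.1678]
```

```bash
cat >> h.py <<'E'
YAW=.445;X0,Y0=.5825,-.167
def W(x,y,z): # jig mm -> world m
    a=X0+x/1e3;b=Y0+y/1e3;c,s=np.cos(YAW),np.sin(YAW)
    return np.array([c*a-s*b,s*a+c*b,z/1e3])
def J():
    p=robot.current_position();c,s=np.cos(YAW),np.sin(YAW)
    return np.array([(c*p[0]+s*p[1]-X0)*1e3,(-s*p[0]+c*p[1]-Y0)*1e3,p[2]*1e3]).round(1)
def F():
    f=np.array(robot.current_force());c,s=np.cos(YAW),np.sin(YAW)
    return np.array([c*f[0]+s*f[1],-s*f[0]+c*f[1],f[2]]).round(1)
E
python3 - <<'E'
from h import *
robot.gripper_to(.067)
robot.move_pose(W(-73,39,110),ori(YAW))
print(J(),F(),robot.current_grip_width(),robot.current_time_s())
robot.servo_line(W(-73,39,75),velocity=.08)
print(J(),F())
print(robot.servo_line(W(-73,39,34),velocity=.02,stop_force=2.))
print(J(),F(),robot.current_wrist_torque(),robot.current_time_s())
snap("wrist","w2")
E
```

```text
[-71.6  38.5 110.8] [ 0.7 -0.5  0.8] 0.06693341791627429 3.1167
[-72.8  38.9  74.9] [-0.4  0.3  0.4]
True
[-73.1  39.2  45. ] [0.4 0.9 3.8] [0.14353208 0.05005619 0.01584263] 5.075
```

View pics/w2.png

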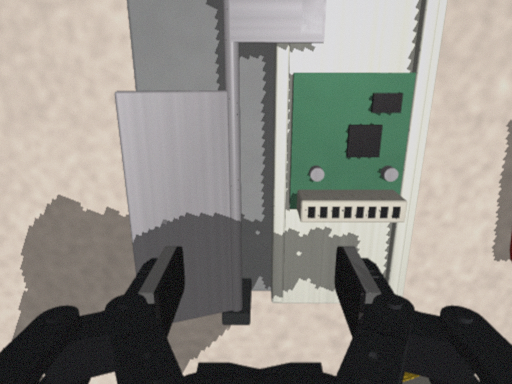

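The left finger (175,255) stands on the bar. The right finger (352,255) is behind the connector at (352,208), within its width. Contact came at TCP z = 45, so the tips are ~10 mm above the TCP. Now I'll press.

Run:
```python
from h import *
for z in (41,37,35,33.5):
    s=robot.servo_line(W(-73,39,z),velocity=.02,stop_force=15)
    robot.dwell(.1);print(s,J(),F(),robot.current_time_s())
    if s:break
robot.dwell(.3)
snap("wrist","w3");snap("scene","s3")
a=cv2.imread("pics/w3.png");b=cv2.imread("pics/s3.png")[180:280,210:320]
b=cv2.resize(b,(422,384));cv2.imwrite("pics/c3.png",cv2.resize(np.hstack([a,b]),(800,329)))
```

```text
False [-72.8  39.4  41.5] [-0.1  2.2  4.9] 5.5583
False [-72.7  40.   37.6] [-0.3  3.6  6.8] 6.0083
False [-72.7  40.2  35.8] [-0.6  4.3  7.5] 6.3583
False [-72.7  40.4  34.6] [-1.1  5.9 10.6] 6.7083
```

View pics/c3.png

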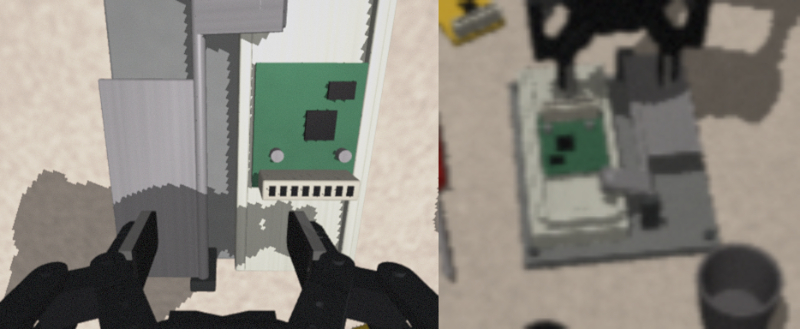

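Run:
```python
from h import *
z=33.8
for x in (-66,-58,-50,-42,-36,-32):
    s=robot.servo_line(W(x,39,z),velocity=.03,stop_force=18)
    print(s,J(),F())
    if s:break
print(robot.current_time_s())
snap("wrist","w4")
```

```text
True [-72.5  40.6  34.8] [-2.4 -1.   8.5]
7.3917
```

View pics/w4.png

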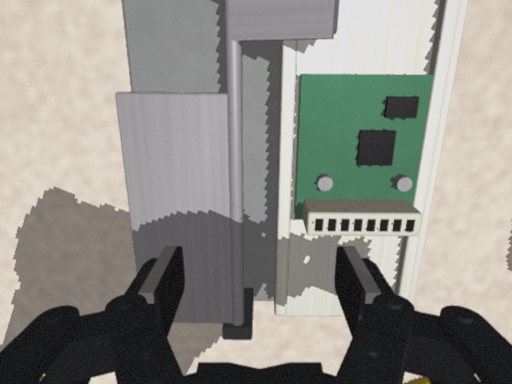

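The clip is open: the bar is level and the board is unmoved. The stop triggered on a start transient, so I'll continue in short steps and check the force myself.

Run:
```python
from h import *
z=33.8
print(J(),F())
for x in (-70,-66,-62,-58,-54,-50,-46,-42,-38,-34):
    robot.servo_line(W(x,40,z),velocity=.03)
    f=F();print(J(),f)
    if abs(f).max()>20:break
print(robot.current_time_s())
snap("wrist","w5")
```

```text
[-72.5  40.6  34.8] [-2.8 -0.1  8.3]
[-72.5  40.6  34.5] [-7.   0.8 13.9]
[-72.2  40.8  34.2] [-13.1   0.   20. ]
[-67.8  40.9  34.2] [-12.8   0.2  19.9]
[-67.6  41.   34. ] [-20.   -1.3  25.4]
8.5417
```

View pics/w5.png

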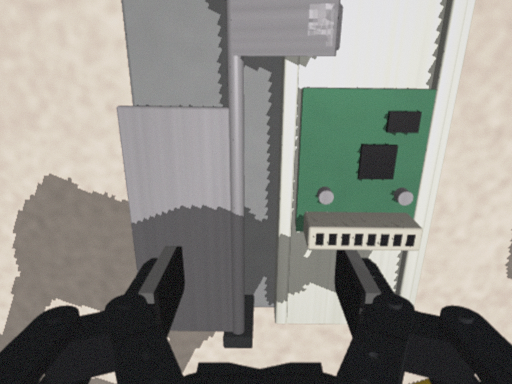

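Pressing on the clip's hard stop causes strong stick-slip on the bar. I'll ease up ~1.8 mm, which leaves the clip at about 0.30 rad, and slide from there.

Run:
```python
from h import *
z=36
robot.servo_line(W(-66,40,z),velocity=.02);robot.dwell(.2);print(J(),F())
for x in (-63,-60,-57,-54,-51,-48):
    robot.servo_line(W(x,40,z),velocity=.03)
    f=F();print(J(),f)
    if abs(f).max()>18 :break
print(robot.current_time_s())
```

```text
[-68.   40.5  36. ] [-4.   0.4  8.2]
[-65.3  40.5  35.9] [-5.6 -0.2  7.7]
[-62.7  40.5  35.8] [-5.7  0.3  8.3]
[-59.9  40.5  35.7] [-5.5 -0.2  7.6]
[-57.   40.5  35.7] [-4.4 -0.5  8.5]
[-54.   40.5  35.7] [-5.9 -0.2  8.3]
[-51.   40.4  35.7] [-5.5 -1.4  7.9]
10.8583
```

Now it slides smoothly with ~8 N on the clip. I'll push on to home.

Run:
```python
from h import *
z=36
for x in list(range(-45,-28,3))+list(range(-28,-15)):
    robot.servo_line(W(x,40,z),velocity=.03 if x<-29 else .015)
    f=F();print(J(),f)
    if f[0]<-13 or abs(f).max()>20:break
robot.dwell(.3);print(J(),F(),robot.current_time_s())
snap("wrist","w6")
```

```text
[-48.1  40.5  35.7] [-5.8  0.4  7.6]
[-45.1  40.5  35.7] [-5.5 -0.3  7.5]
[-42.1  40.4  35.7] [-5.3  0.4  8. ]
[-39.1  40.4  35.7] [-6.5  0.2  7. ]
[-36.1  40.4  35.7] [-5.6  0.3  8.2]
[-33.1  40.4  35.7] [-4.6 -0.1  7.7]
[-31.3  40.4  35.7] [-5.4  1.2  7.2]
[-30.5  40.4  35.6] [-6.4  0.7  8. ]
[-29.5  40.4  35.6] [-5.9  0.6  8.5]
[-28.5  40.4  35.6] [-6.2 -0.9  7.5]
[-27.5  40.4  35.6] [-6.2  0.6  7.8]
[-26.4  40.4  35.6] [-6.3 -1.   7.7]
[-26.3  40.4  35.6] [-7.4 -0.8  9.4]
[-26.3  40.4  35.5] [-10.4  -0.9  10.4]
[-26.3  40.4  35.4] [-11.6  -0.9  11.8]
[-26.2  40.4  35.4] [-12.8  -1.5  14.5]
[-26.2  40.5  35.4] [-16.   -1.2  16.5]
[-26.2  40.4  35.4] [-16.1  -0.7  17. ] 15.4417
```

View pics/w6.png

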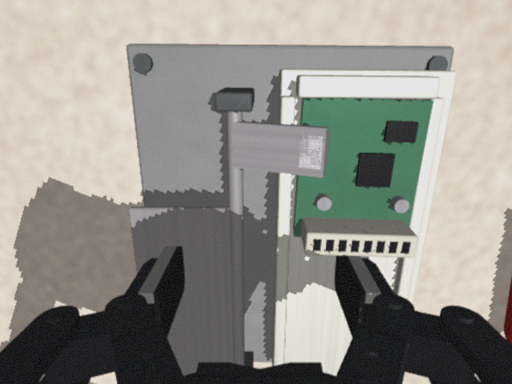

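The finger stopped at x = −26.3, as predicted for home. The board's front edge (303–433, row ~99) meets the stop's face (row ~98), and the clip is still up. I'll back off the connector first, then raise to release the clip.

Run:
```python
from h import *
for x in(-28,-31,-35):
    robot.servo_line(W(x,40,36),velocity=.03);print(J(),F())
robot.dwell(.2);print(J(),F())
robot.servo_line(W(-35,40,60),velocity=.03);print(J(),F())
robot.servo_line(W(-35,40,160),velocity=.1)
robot.move_pose(W(-40,25,215),ori(YAW));robot.dwell(.5)
print(J(),F(),robot.current_time_s())
m,a=snap("wrist","w7")
b=cv2.resize(a[60:270,160:340],None,fx=2.8,fy=2.8,interpolation=2);cv2.imwrite("pics/c7.png",b)
```

```text
[-26.4  40.   37.5] [1.4 2.5 6.8]
[-27.6  39.6  38.1] [2.3 0.8 7.2]
[-30.7  39.1  38.4] [4.7 0.5 6.6]
[-30.7  39.1  38.3] [3.9 0.  6.5]
[-35.2  40.1  59.8] [-0.1  0.7 -0.3]
[-40.2  25.2 214.4] [-0.7  0.8  0.5] 19.65
```

View pics/c7.png

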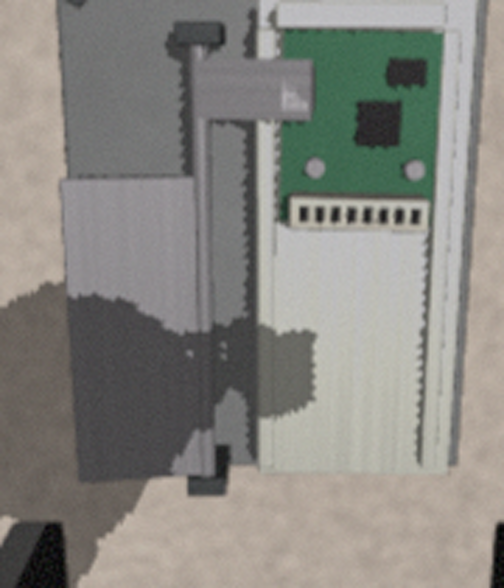

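The board sits against the stop (crop row ~28) with the jaw down on it (285–312, row 90), and the fingers are clear. One numeric check of the connector's rear edge, then I'll hand in.

Run:
```python
from h import *
m=robot.camera_model("wrist");c,s=np.cos(YAW),np.sin(YAW)
for n,u,v,z in(("conn rear bottom",360,230,.04),("conn rear top",360,228,.054),("board front",360,30,.038),("stop",360,27,.042)):
    p=cast(m,(160+u/2.8,60+v/2.8),z);print(n,round((c*p[0]+s*p[1]-X0)*1e3,1))
robot.close_job()
```

```text
conn rear bottom -18.0
conn rear top -14.9
board front 44.1
stop 44.9
the job is handed in; nothing more can be done
```

I loaded the board into the rightmost jig and handed the job in at about 20 s on the robot's clock. No verdict was reported.

- **Pressing the clip:** The left fingertip held the thumb bar down with about 8 N, at an estimated 0.3 rad. I did not measure the clip angle directly.
- **Pushing the board:** The right fingertip pushed on the connector until the finger stopped at −26.3 mm. The predicted home position was −26 mm, and the push force rose there to about 16 N.
- **Releasing:** I backed off the connector by about 4 mm, raised the fingers so the clip closed, and moved clear.

**Last checks:** In the final picture the board's front edge is at 44.1 mm and the stop face at 44.9 mm. The connector's rear top edge is at −14.9 mm, where −15 mm is home. The jaw is down on the board and the tool force is about zero.

- **Looser reading:** The connector's rear edge read near its foot gave −18 mm. That pixel's height is uncertain, so I trusted the other readings.
- **Not confirmed:** I did not measure the jaw's pressing force on the board. I also did not re-measure the screwdriver, cup and gear afterwards.
- **Trouble on the way:** My first push stuck because I was pressing the clip against its hard stop, with up to 25 N vertical. I eased off by about 2 mm, and it then slid smoothly.

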